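# Unstack the inlet spares into their organiser dishes

## Task

The inlet spares have been piled up on the timer. Take the pile apart and put each thing away in its own organiser dish: the timer in the large rectangular tray, the ferrule tin in the larger round dish, the septa jar in the smaller round dish and the tube union, lying along it, in the small rectangular tray. Everything must end the right way up (the union simply lying), flat on the floor of its dish inside the rim, and the microsyringe and the headspace vial beside the work must stay where they are.

Things in the scene. Friction and masses are not known exactly. Their poses are not given: they have to be found in the camera images.
- timer_mid (a point): White lab timer lying on its back, a block 62 (x) x 70 (y) x 17 mm high (buttons on its face stand 2 mm proud); bottom of the pile, on the bench. Point: its centre, 8.5 mm above its underside; z up. Its 62 mm width is along its x axis. The tin's underside rests 17 mm above the bench.
- tin_mid (a point): Flat round white ferrule tin, 55 mm diameter, 18 mm high; lies on the timer. Point: its centre, 9 mm above its underside; z up.
- jar_mid (a point): Round septa jar, white body 37 mm diameter, green screw lid 39.6 mm diameter (upper 13 mm), 47 mm high; stands on the tin. Point: its centre, 23.5 mm above its underside; z up.
- union_mid (a point): Steel tube union (hexagonal fitting) lying on the jar's lid, 36 mm long (its y axis, level) x 16 mm wide (its x axis, level) x 14 mm high; it can be gripped across the 16 mm. Point: its centre, 7 mm above its underside; z up.
- tray_large_floor (a point): Large rectangular tray, inside 80 (x) x 88 (y) mm, plain grey plastic, fixed to the bench; floor 2 mm thick, wall 3 mm thick, rim only 5 mm above the bench (3 mm above the floor). The point is the centre of the inner floor, 2 mm above the bench; axes along its sides.
- tray_small_floor (a point): Small rectangular tray, inside 34 (x) x 54 (y) mm, plain grey plastic, fixed to the bench; floor 2 mm thick, wall 3 mm thick, rim only 5 mm above the bench (3 mm above the floor). The point is the centre of the inner floor, 2 mm above the bench; axes along its sides.
- dish_large_floor (a point): Larger round dish, inside diameter 74 mm, plain grey plastic, fixed to the bench; floor 2 mm thick, wall 3 mm thick, rim only 5 mm above the bench (3 mm above the floor). The point is the centre of the inner floor, 2 mm above the bench.
- dish_small_floor (a point): Smaller round dish, inside diameter 58 mm, plain grey plastic, fixed to the bench; floor 2 mm thick, wall 3 mm thick, rim only 5 mm above the bench (3 mm above the floor). The point is the centre of the inner floor, 2 mm above the bench.
- syringe_mid (a point): Bystander: glass microsyringe lying on the bench, 169 mm long (its y axis), 18 mm wide at the flange, 10 mm high. Point: its centre.
- headspace_mid (a point): Bystander: clear headspace vial standing on the bench, 23 mm diameter, 77 mm high. Point: its centre, 38 mm above the bench.
There are look-alikes about, which are no part of the job. What is shaped like the part that bears tin_mid but brown or red is not meant.

How it is judged:
By the outcome, as a careful person would: the job done as asked, in the order asked, and still so for the second after the job is handed in, with the robot touching nothing.
It also fails if it takes over 115 s, if anything falls off the work surface, if the arm or the gripper's body presses on something with over 40 N, if the wrist force passes 120 N, or if a joint passes its speed limit or range.

## Robot

A 6-joint arm with a two-finger parallel gripper is mounted at the origin on a cart in front of the work surface, level with it; the furniture and walls round the work are solid. World frame = base frame: x ahead of the robot, y to its left, z up, the work surface at z = 0. Lengths are in m, angles in rad, forces in N, time in s.
With the tool pointing down it reaches from about 0.425 to 0.95 m from the base axis. Payload 3.5 kg.
Tool frame: the origin (TCP) lies midway between the tips of the shut fingers; the grasp point (between the pads) lies ctrl.grasp_offset behind it (ctrl.grasp_offset is the distance from the TCP to the grasp point, in m); x points along the fingers, y is the direction in which the jaws open and shut, and the axes are right-handed (so a half turn about x gives the same grasp; the last joint's range is limited). The gripper opens to 85 mm and grips with 20 to 120 N. Pads are 22 mm wide; open, the fingers measure 114 mm over their backs; the gripper's body (76 mm by 85 mm) begins 54 mm behind the grasp point. The pads swing forward as they close: fully open they stand 13 mm farther back than shut.
Start: joints at [1.102, 0.286, 1.577, -0, 1.279, -0.15], TCP at [0.212, 0.641, 0.231] pointing down, gripper open.
Joint ranges: [-2.77, 2.77], [-0.9, 2.22], [0.21, 2.48], [-1.53, 4.67], [0.24, 2.81], [-2.84, 2.84]. Speed limits (rad/s): [2.79, 2.79, 3.14, 3.14, 3.14, 3.14].

## Interface

Orientations are given as a unit quaternion [x, y, z, w].
In Python, from plant import readout, read_camera, sign_off, ctrl gives the robot as it stands.
- The arm moves only by the tool drive_tool, never from a script. Its argument "steps" is a list of rows, each a list of 5 numbers: the shift along the tool's x, y, z in cm, then the turn about the tool's x in degrees, then the opening, from 0 (shut) to 1 (fully open). A call has 1 to 10 rows; each row shifts and turns the commanded pose from where the row before left it, along the tool's axes as they then stand; what a row does not reach is not made up. A row lasts 1/10 s, in which the tool goes at most 50 mm and 8.59 degrees, less where a joint would pass 70% of its speed; a pose out of reach is approached as far as the arm can. A call is refused whole if a number of a shift passes 5 or a number of a turn 8.59, either way. A call with a gripper value outside its range is refused whole. The fingers move at their own pace and stop on an object; "force" is the grip in N (left out, the last holds). Time passes only in rows, so rows that do not move let the fingers close. It gives the time, the measured TCP pose, the force and the opening at its end, in the units of the state.
- readout.get_state(): the state, without advancing time (a new reading comes with each control period).
- read_camera(name): name is "scene" or "top"; returns a dict with "frame" (400x640x3 uint8, red, green, blue), "vertical_fov" (degrees; the focal length in pixels is half the picture's height over the tangent of half this angle, whatever the lens; pixels are square), "cx", "cy" (the principal point, pixels), "eye" and "orientation" of the camera in the world. Camera axes: x right, y up, looking along -z (the intrinsics and any distortion apply to the point x, -y, -z); pixel columns grow to the right and rows downward; lengths in m; the calibration is good to about 2 mm. A picture is of the moment at which its call begins. There is no depth.
- sign_off(): hands the job in, once; it reports no verdict.
The state is a dict: "time": time; "qpos": joint angles; "dq": joint speeds; "joint_efforts": joint torques, N m; "eef_pos": TCP position; "tcp_rot": TCP orientation; "contact_force": force on the tool from outside, world axes, zero at the start; "wrist_torque": the same for the moment, N m; "opening": opening from 0.0 (shut) to 1.0 (fully open).
Only numpy, scipy, OpenCV 4.12 (cv2) and the standard library are available. Lean on these libraries where they do the work, as an engineer would, in place of code of your own. Each camera call takes 0.05 s, during which the arm holds its last target. There are 200 camera calls.

## Working session

There is one attempt and no reset: what is moved stays moved. The work goes in short steps, Python scripts to look and compute and a tool call to move; the robot and the scene stay as the last step left them, time stands still between calls to the robot, and variables do not carry over. Pictures are saved under pics/ and viewed, about 12 in all and at most 16, crops included, and the job is handed in when it is done.

Besides the shell and the picture viewer there is one more tool, called after "Request:" in YAML: its name, and indented under it one key for each argument. drive_tool: Moves the arm, as the interface text tells. Its arguments: {"type":"object","properties":{"steps":{"type":"array","items":{"type":"array","items":{"type":"number"}}},"force":{"type":"number"}},"required":["steps"]}

```bash
ls; mkdir -p pics; python3 - <<'E'
from plant import readout, read_camera, ctrl
import cv2
print(readout.get_state(), ctrl.grasp_offset)
for n in ("scene","top"):
    c=read_camera(n); print(n,{k:v for k,v in c.items() if k!="frame"})
    cv2.imwrite(f"pics/{n}0.png",c["frame"][:,:,::-1])
E
```

```text
pics
{'time': 0.0, 'qpos': array([ 1.10200547e+00,  2.87207445e-01,  1.57817249e+00, -5.18330303e-06,
        1.27860232e+00, -1.49998784e-01]), 'dq': array([ 0.00122881,  0.00176451, -0.00139171,  0.00102356, -0.00089821,
        0.00145174]), 'joint_efforts': array([-1.78342278e-03, -4.05977619e+01, -2.92623174e+01, -1.46264988e-04,
        5.57317631e-03,  3.94791613e-06]), 'eef_pos': array([0.2112308 , 0.64040704, 0.22992177]), 'tcp_rot': array([ 0.11142748,  0.69839817, -0.11303802,  0.69788703]), 'contact_force': array([ 0.67817913,  0.7371692 , -0.41188891]), 'wrist_torque': array([0.0283059 , 0.04672026, 0.0032206 ]), 'opening': 1.0002705533563816} 0.0187
scene {'vertical_fov': 43.814679428145226, 'cx': 319.97909279967126, 'cy': 196.35748710665408, 'eye': array([ 0.0174835 , -0.82398664,  0.69675588]), 'orientation': array([ 0.43335189, -0.13758665, -0.26665026,  0.84980803])}
top {'vertical_fov': 52.76751450461919, 'cx': 317.43959849076145, 'cy': 199.93774627652326, 'eye': array([ 0.4156404 , -0.13787747,  0.90849661]), 'orientation': array([ 0.03956864, -0.0514076 , -0.69690234,  0.71422595])}
```

View pics/scene0.png

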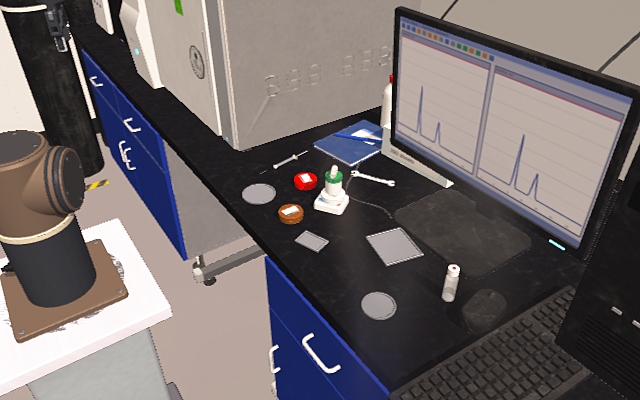

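View pics/top0.png

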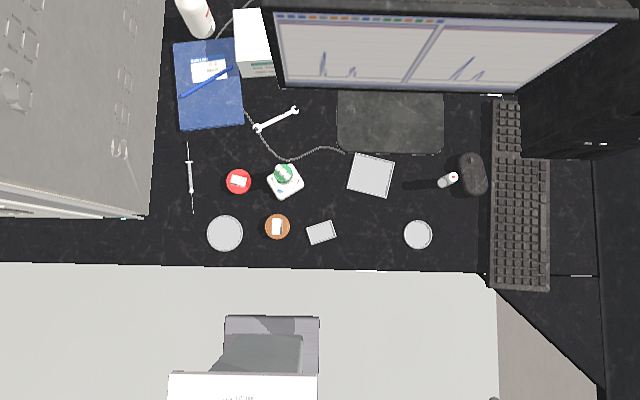

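Scene view: the pile is at about (331,190), with a red tin (305,181) and a brown tin (290,213) as look-alikes. The large dish is at (259,194), the small tray (311,241), the large tray (394,246) and the small dish (378,306). The vial is at (452,283) and the syringe at (287,160). In the top view the pile is at (285,180), the red tin (238,181) and the brown tin (277,226). The wanted tin is the white one under the jar. Next I'll measure these and check one close crop.

```bash
cat > h.py <<'E'
import numpy as np, cv2
from scipy.spatial.transform import Rotation as R
from plant import readout, read_camera, ctrl
def cam(n):
    c=read_camera(n); c["f"]=200/np.tan(np.radians(c["vertical_fov"]/2)); c["R"]=R.from_quat(c["orientation"]).as_matrix(); return c
def ray(c,u,v):
    return c["R"]@np.array([(u-c["cx"])/c["f"],-(v-c["cy"])/c["f"],-1])
def onz(c,u,v,z):
    d=ray(c,u,v); return c["eye"]+d*(z-c["eye"][2])/d[2]
def tri(c1,p1,c2,p2):
    d1,d2=ray(c1,*p1),ray(c2,*p2); d1/=np.linalg.norm(d1); d2/=np.linalg.norm(d2)
    s=np.linalg.lstsq(np.c_[d1,-d2],c2["eye"]-c1["eye"],rcond=None)[0]
    a,b=c1["eye"]+s[0]*d1,c2["eye"]+s[1]*d2; return (a+b)/2,np.linalg.norm(a-b)
def px(c,p):
    q=c["R"].T@(np.asarray(p)-c["eye"]); return c["cx"]+c["f"]*q[0]/-q[2], c["cy"]-c["f"]*q[1]/-q[2]
def tcp():
    s=readout.get_state(); return s["eef_pos"],R.from_quat(s["tcp_rot"]).as_matrix(),s
def togo(p,tooly=None):
    """tool-frame shift (cm) of TCP to p, turn about x (deg) so that the jaw axis lies along world angle tooly (deg)"""
    e,M,s=tcp(); d=M.T@(np.asarray(p)-e)*100
    a=np.degrees(np.arctan2(M[1,1],M[0,1])); t=None
    if tooly is not None: t=-((tooly-a+90)%180-90)   # tool x down: turn + = world cw
    return np.round(d,2),t
E
python3 - <<'E'
from h import *
T=cam("top");S=cam("scene")
for n,c,boxes in (("top",T,dict(dishL=(203,210,247,255),traySm=(303,217,339,247),trayL=(343,150,398,200),dishS=(400,217,436,252))),
                  ("scene",S,dict(dishL=(238,180,280,208),traySm=(292,228,332,254),trayL=(362,224,428,268),dishS=(356,288,400,324)))):
    g=cv2.cvtColor(c["frame"],cv2.COLOR_RGB2GRAY)
    for k,(a,b,x,y) in boxes.items():
        m=(g[b:y,a:x]>95).astype(np.uint8)
        cs=max(cv2.findContours(m,0,2)[0],key=cv2.contourArea).reshape(-1,2)+[a,b]
        P=np.array([onz(c,u,v,.005)[:2] for u,v in cs],np.float32)
        print(n,k,"minRect",cv2.minAreaRect(P),"circ",np.round(cv2.minEnclosingCircle(P)[0],4))
M=np.array(tcp()[1]);print(M.round(3))
a=cv2.resize(T["frame"][150:210,250:320],None,fx=8,fy=8,interpolation=3)[:, :, ::-1]
b=cv2.resize(S["frame"][155:220,300:365],None,fx=8,fy=8,interpolation=3)[:,:,::-1]
h=max(a.shape[0],b.shape[0]); a=cv2.copyMakeBorder(a,0,h-a.shape[0],0,0,0)
cv2.imwrite("pics/crop1.png",cv2.resize(np.hstack([a,b]),None,fx=.74,fy=.74))
# oven corner
print("oven front edge/edges", onz(T,148,214,0),onz(T,165,10,0),"monitor base",onz(T,270,90,.2),onz(T,520,95,.2))
print("syr",onz(T,190,178,.005),"vial top",tri(T,(453,176),S,(453,267)))
print("red",onz(T,238,181,.009),"brown",onz(T,277,226,.009))
print("green",tri(T,(283,174),S,(333,180)))
E
```

```text
top dishL minRect ((0.4535050392150879, 0.0535610169172287), (0.08032498508691788, 0.0777040496468544), 2.7089288234710693) circ [0.4535 0.0537]
top traySm minRect ((0.460860937833786, -0.16088557243347168), (0.041559286415576935, 0.06029126048088074), 19.5407772064209) circ [ 0.4612 -0.1611]
top trayL minRect ((0.5937945246696472, -0.27129265666007996), (0.09465768188238144, 0.08764662593603134), 76.99127197265625) circ [ 0.5937 -0.2712]
top dishS minRect ((0.46164658665657043, -0.3791535198688507), (0.06272967159748077, 0.06342703104019165), 1.3496862649917603) circ [ 0.4613 -0.3788]
scene dishL minRect ((0.45208773016929626, 0.05230112001299858), (0.0780627429485321, 0.0796923041343689), 55.306949615478516) circ [0.453  0.0517]
scene traySm minRect ((0.4595741331577301, -0.1620088815689087), (0.04289155825972557, 0.06267213076353073), 18.84693717956543) circ [ 0.4597 -0.1623]
scene trayL minRect ((0.5929487943649292, -0.27214980125427246), (0.0984133630990982, 0.0866825059056282), 76.94579315185547) circ [ 0.5929 -0.2726]
scene dishS minRect ((0.4599621891975403, -0.3796222507953644), (0.06406021118164062, 0.06376679241657257), 87.54082489013672) circ [ 0.4599 -0.3796]
[[-0.001  0.313  0.95 ]
 [-0.001  0.95  -0.313]
 [-1.    -0.001 -0.   ]]
oven front edge/edges [0.49183708 0.22783213 0.        ] [0.98391699 0.22510539 0.        ] monitor base [ 0.70839104 -0.05700672  0.2       ] [ 0.71303644 -0.51911226  0.2       ]
syr [0.57541668 0.13781101 0.005     ] vial top (array([ 0.58081471, -0.43434668,  0.07782811]), np.float64(0.001774277115630375))
red [0.57072764 0.02854465 0.009     ] brown [ 0.47145244 -0.06291844  0.009     ]
green (array([ 0.57811501, -0.07618982,  0.06616507]), np.float64(0.0007796354359838322))
```

View pics/crop1.png

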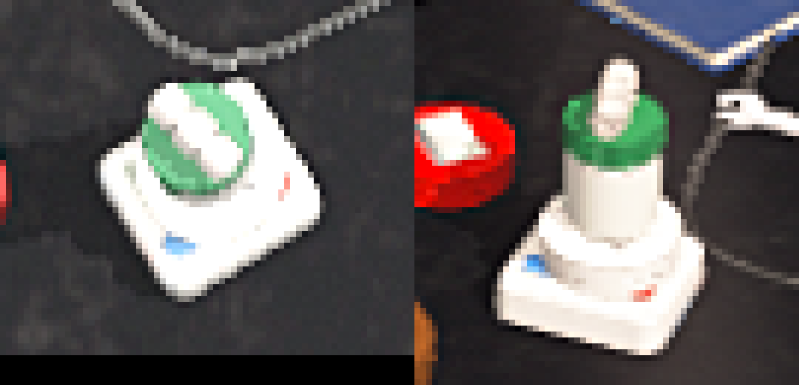

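Crop check: the white pile is a green-lidded jar with the steel union on top, standing on the white tin on the white timer. The red and brown tins are off it, so the choice is clear. I'll start moving round the oven corner and then look from nearby.

Request:
drive_tool:
  steps:
    - [0,-3.33,2.67,0,1]
    - [0,-3.33,2.67,0,1]
    - [0,-3.33,2.67,0,1]
    - [0,-3.33,2.67,0,1]
    - [0,-3.33,2.67,0,1]
    - [0,-3.33,2.67,0,1]
    - [0,-2.9,3.2,0,1]
    - [0,-2.9,3.2,0,1]
    - [0,-2.9,3.2,0,1]
    - [0,-2.9,3.2,0,1]

```text
time: 1.2
eef_pos: [0.3866, 0.2492, 0.2314]
tcp_rot: [0.112, 0.698, -0.112, 0.698]
contact_force: [1.2, 0.5, 0.1]
opening: 1.002
```

```bash
python3 - <<'E'
from h import *
T=cam("top");S=cam("scene")
u=lambda x,y:(250+x/5.92,150+y/5.92); w=lambda x,y:(300+(x-414)/5.92,155+y/5.92)
print("lid top",onz(T,*u(198,138),.08), "scene lid top",onz(S,*w(616,115),.082))
a,b=onz(T,*u(157,100),.089),onz(T,*u(232,160),.089)
print("union",a,b,(a+b)/2,np.degrees(np.arctan2(*(b-a)[[1,0]])),np.linalg.norm(b-a))
a,b=onz(S,*w(623,65),.093),onz(S,*w(602,128),.091)
print("union S",a,b,(a+b)/2,np.degrees(np.arctan2(*(b-a)[[1,0]])),np.linalg.norm(b-a))
c=[onz(T,*u(*p),.017) for p in ((100,165),(178,300),(322,205))]
for i in (0,1):
    d=c[i+1]-c[i]; print("timer edge",np.linalg.norm(d),np.degrees(np.arctan2(d[1],d[0])))
print("timer c",(c[0]+c[2])/2)
for n,c,bx in (("top",T,(262,155,308,205)),("scene",S,(308,160,352,220))):
    f=c["frame"][bx[1]:bx[3],bx[0]:bx[2]].astype(int); m=((f[...,1]-f[...,0])>35).astype(np.uint8)
    k=max(cv2.findContours(m,0,2)[0],key=cv2.contourArea); print(n,"green",np.array(cv2.boundingRect(k))+[bx[0],bx[1],0,0])
print(togo((.46,.03,.22)))
E
```

```text
lid top [ 0.57726493 -0.07827988  0.08      ] scene lid top [ 0.57892586 -0.07820591  0.082     ]
union [ 0.58861487 -0.06417     0.089     ] [ 0.56803838 -0.09101705  0.089     ] [ 0.57832663 -0.07759353  0.089     ] -127.46778806197653 0.03382537221327636
union S [ 0.59157784 -0.06510448  0.093     ] [ 0.56125275 -0.09323411  0.091     ] [ 0.5764153  -0.07916929  0.092     ] -137.1509147935425 0.04141118867998979
timer edge 0.059590221858918935 -148.33631817869005
timer edge 0.06506620057230318 -54.692042365951664
timer c [ 0.57161255 -0.07926676  0.017     ]
top green [274 164  18  19]
scene green [325 171  18  13]
(array([  1.18, -18.29,  13.74]), None)
```

Request:
drive_tool:
  steps:
    - [0,-3.66,2.75,0,1]
    - [0,-3.66,2.75,0,1]
    - [0,-3.66,2.75,0,1]
    - [0,-3.66,2.75,0,1]
    - [0,-3.66,2.75,0,1]

```text
time: 1.8
eef_pos: [0.4596, 0.0329, 0.2314]
tcp_rot: [0.112, 0.698, -0.112, 0.698]
contact_force: [0.9, -0.4, 0.3]
opening: 1.003
```

```bash
python3 - <<'E'
from h import *
T=cam("top");S=cam("scene")
for n,c,bx in (("top",T,(270,160,296,186)),("scene",S,(322,158,346,180))):
    f=c["frame"][bx[1]:bx[3],bx[0]:bx[2]].astype(int)
    g=((f[...,1]-f[...,0])>35).astype(np.uint8)
    lid=cv2.convexHull(np.argwhere(g)[:,::-1].astype(np.int32)); m=np.zeros_like(g); cv2.fillPoly(m,[lid],1)
    w=((f.min(2)>120)&(g==0)&(m>0)).astype(np.uint8)
    k=cv2.findContours(w,0,2)[0]; k=max(k,key=cv2.contourArea)
    P=np.array([onz(c,x+bx[0],y+bx[1],.092)[:2] for y,x in np.argwhere(w)],np.float32)
    v=np.linalg.svd(P-P.mean(0))[2][0]; print(n,len(P),P.mean(0),np.degrees(np.arctan2(v[1],v[0])),cv2.minAreaRect(P))
    cv2.imwrite(f"pics/u_{n}.png",cv2.resize(np.hstack([f.astype(np.uint8)[:,:,::-1],np.dstack([w*255]*3)]),None,fx=14,fy=14,interpolation=0))
print(togo((.578,-.078,.2),-38))
E
```

```text
top 127 [ 0.57638425 -0.07767072] -134.75658 ((0.5713886022567749, -0.07533252984285355), (0.03676149249076843, 0.027812771499156952), 47.4146842956543)
scene 81 [ 0.57541054 -0.07954961] -133.26108 ((0.5757793188095093, -0.07966835051774979), (0.054014988243579865, 0.015063730999827385), 45.306217193603516)
(array([ 3.17, -6.52, 14.58]), np.float64(-70.60342232116432))
```

View pics/u_top.png

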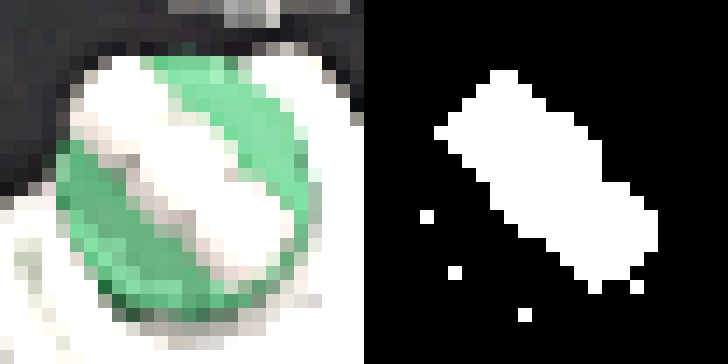

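Top mask: the union's centre is at about (282.7,172.3) and its axis is near 46° in the world. The two views agree within 2 mm.

Request:
drive_tool:
  steps:
    - [0.8,-1.62,3.64,0,1]
    - [0.8,-1.62,3.64,0,1]
    - [0.8,-1.62,3.64,0,1]
    - [0.8,-1.62,3.64,0,1]

```text
time: 2.3
eef_pos: [0.5784, -0.0725, 0.1988]
tcp_rot: [0.112, 0.698, -0.112, 0.698]
contact_force: [-0.1, 0.5, 0.7]
opening: 1.002
```

Request:
drive_tool:
  steps:
    - [0,0,0,-8,1]
    - [0,0,0,-8,1]
    - [0,0,0,-8,1]
    - [0,0,0,-8,1]
    - [0,0,0,-8,1]
    - [0,0,0,-8,1]
    - [0,0,0,-8,1]
    - [0,0,0,-8,1]

```text
time: 3.1
eef_pos: [0.5773, -0.0713, 0.199]
tcp_rot: [-0.277, 0.651, 0.278, 0.65]
contact_force: [0.0, -0.5, -0.1]
opening: 1.001
```

```bash
python3 - <<'E'
from h import *
print(tcp()[1].round(3),togo((.5773,-.0785,.0855),-44))
S=cam("scene");T=cam("top")
a=cv2.resize(S["frame"][100:230,260:400],None,fx=4,fy=4)[:,:,::-1]
cv2.imwrite("pics/s3.png",a)
E
```

```text
[[-0.001 -0.721  0.693]
 [ 0.001  0.693  0.721]
 [-1.     0.001  0.   ]] (array([11.35, -0.51, -0.52]), np.float64(0.14895854534836417))
```

View pics/s3.png

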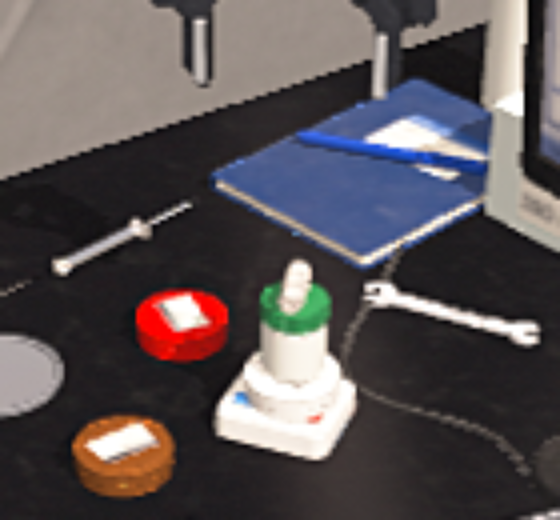

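The fingers straddle the pile, with tips at (200,80) and (380,90) in the crop. I'll descend onto the union.

Request:
drive_tool:
  steps:
    - [0,-0.51,-0.52,0,0.6]
    - [3.5,0,0,0,0.5]
    - [3.5,0,0,0,0.5]
    - [2.5,0,0,0,0.5]
    - [1.8,0,0,0,0.45]
    - [0,0,0,0,0.45]

```text
time: 3.8
eef_pos: [0.5751, -0.0798, 0.0829]
tcp_rot: [-0.273, 0.654, 0.276, 0.65]
contact_force: [-0.4, 0.1, -0.7]
opening: 0.449
```

```bash
python3 - <<'E'
from h import *
print(togo((.5773,-.0785,.0855),-44))
S=cam("scene");T=cam("top")
a=cv2.resize(S["frame"][140:215,290:370],None,fx=5,fy=5)[:,:,::-1]
b=cv2.resize(T["frame"][135:210,245:325],None,fx=5,fy=5)[:,:,::-1]
cv2.imwrite("pics/s4.png",np.hstack([a,b]))
E
```

```text
(array([-0.26, -0.06,  0.25]), np.float64(-0.38265433970474305))
```

View pics/s4.png

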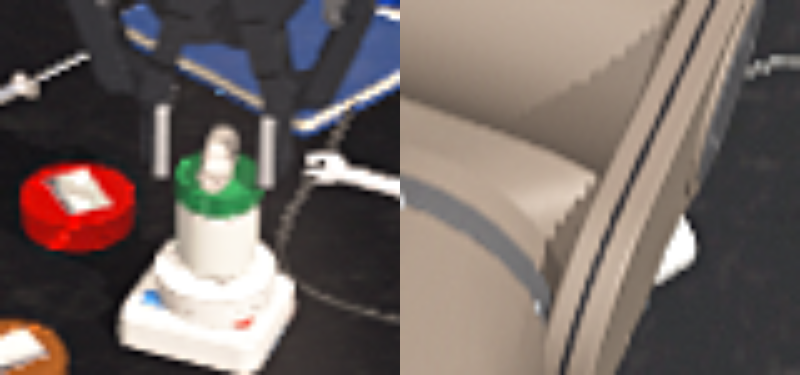

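The fingers are centred on the union (crop: tips at 163 and 268, union at 217), 2.5 mm low. I'll raise by that and grip.

Request:
drive_tool:
  steps:
    - [-0.3,0,0.15,0,0.45]
    - [0,0,0,0,0.3]
    - [0,0,0,0,0.1]
    - [0,0,0,0,0]
    - [0,0,0,0,0]
    - [0,0,0,0,0]
  force: 40

```text
time: 4.5
eef_pos: [0.5795, -0.0796, 0.0911]
tcp_rot: [-0.275, 0.651, 0.274, 0.652]
contact_force: [-0.9, 0.7, 6.1]
opening: 0.169
```

Request:
drive_tool:
  steps:
    - [-1,0,0,0,0]
    - [-3,0,0,0,0]
    - [-3,0,0,0,0]
    - [-2,0,0,0,0]
    - [0,0,0,0,0]

```text
time: 5.0
eef_pos: [0.5806, -0.0802, 0.1836]
tcp_rot: [-0.277, 0.649, 0.273, 0.654]
contact_force: [-0.5, 0.4, 0.1]
opening: 0.17
```

```bash
python3 - <<'E'
from h import *
print(tcp()[2]["opening"],tcp()[1].round(3),togo((.4602,-.1615,.12),19.5))
S=cam("scene")
cv2.imwrite("pics/s5.png",cv2.resize(S["frame"][100:220,270:390],None,fx=4,fy=4)[:,:,::-1])
E
```

```text
0.1704630992748485 [[ 0.007 -0.716  0.698]
 [-0.003  0.698  0.716]
 [-1.    -0.007  0.003]] (array([  6.29,   2.99, -14.24]), np.float64(-63.767544873214916))
```

View pics/s5.png

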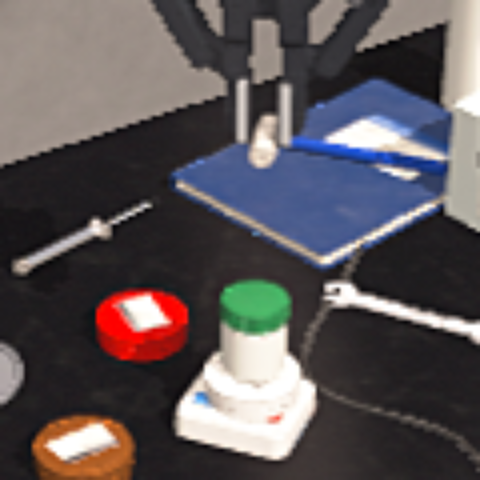

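The union is held level between the tips and the jar hasn't moved. Next stop is the small tray.

Request:
drive_tool:
  steps:
    - [1,0.75,-3.56,0,0]
    - [1,0.75,-3.56,0,0]
    - [1,0.75,-3.56,0,0]
    - [1,0.75,-3.56,0,0]
    - [0,0,0,0,0]

```text
time: 5.55
eef_pos: [0.4604, -0.1459, 0.1347]
tcp_rot: [-0.27, 0.663, 0.264, 0.647]
contact_force: [1.4, 0.4, -0.5]
opening: 0.172
```

Request:
drive_tool:
  steps:
    - [0,0,0,-8,0]
    - [0,0,0,-8,0]
    - [0,0,0,-8,0]
    - [0,0,0,-8,0]
    - [0,0,0,-8,0]
    - [0,0,0,-8,0]
    - [0,0,0,-8,0]
    - [0,0,0,-8,0]
    - [0,0,0,0,0]
    - [0,0,0,0,0]

```text
time: 6.55
eef_pos: [0.495, 0.0579, 0.0754]
tcp_rot: [-0.573, 0.583, 0.418, 0.396]
contact_force: [0.3, 0.1, -0.7]
opening: 0.166
```

```bash
python3 - <<'E'
from h import *
print(tcp()[2]["opening"],tcp()[2]["qpos"].round(2),tcp()[0],togo((.4602,-.1615,.01),19.5))
S=cam("scene")
cv2.imwrite("pics/s6.png",cv2.resize(S["frame"][160:270,260:370],None,fx=5,fy=5)[:,:,::-1])
E
```

```text
0.16629990841505993 [ 0.08  0.16  2.07 -0.41  1.01 -2.84] [0.49501665 0.05787739 0.07542931] (array([ 13.66,   3.41, -18.38]), np.float64(-19.099991805300192))
```

View pics/s6.png

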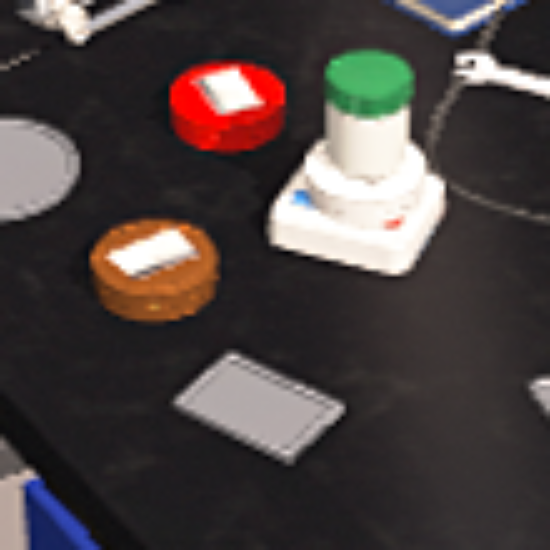

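Joint 6 ran into its limit, so the tool tilted and drifted off. Nothing was touched. I'll turn back the other way.

Request:
drive_tool:
  steps:
    - [0,0,0,8,0]
    - [0,0,0,8,0]
    - [0,0,0,8,0]
    - [0,0,0,0,0]

```text
time: 7.0
eef_pos: [0.4964, 0.0559, 0.0774]
tcp_rot: [-0.478, 0.657, 0.286, 0.508]
contact_force: [-0.6, -0.5, -1.0]
opening: 0.169
```

```bash
python3 - <<'E'
from h import *
print(tcp()[1].round(3),tcp()[2]["qpos"].round(2),tcp()[0])
E
```

```text
[[-0.027 -0.918  0.395]
 [-0.337  0.38   0.861]
 [-0.941 -0.11  -0.32 ]] [ 0.08  0.16  2.07 -0.41  1.01 -2.42] [0.49638902 0.05589588 0.07735104]
```

The commanded pose resets to what was reached, so the tool is now tilted 20° towards -y, and only turns about the tool's x are available. If the base heading points along the lean (about -95°), the tilt becomes pure wrist pitch. Pressing against the inner reach limit can then take it out. First I'll move away and up, keeping orientation.

```bash
cat >> h.py <<'E'
def legs(*pts):
    e,M,_=tcp(); e=e.copy()
    for p in pts:
        d=M.T@(np.array(p)-e)*100; n=int(np.ceil(np.linalg.norm(d)/4.8)); print(n,"x",(d/n).round(2)); e=np.array(p)
E
python3 - <<'E'
from h import *
legs((.49,-.1,.25),(.45,-.275,.25))
E
```

```text
5 x [-2.19 -1.45 -3.84]
4 x [ 1.5  -0.74 -4.16]
```

Request:
drive_tool:
  steps:
    - [0,0,0,8.5,0]
    - [0,0,0,8.5,0]
    - [0,0,0,8.5,0]
    - [0,0,0,8.5,0]
    - [0,0,0,8.5,0]
    - [0,0,0,8.5,0]
    - [0,0,0,8.5,0]
    - [0,0,0,8.5,0]
    - [0,0,0,8.5,0]
    - [0,0,0,8.5,0]

```text
time: 8.0
eef_pos: [0.496, 0.0562, 0.0771]
tcp_rot: [-0.008, 0.677, -0.234, 0.697]
contact_force: [1.3, -0.1, -0.8]
opening: 0.172
```

Request:
drive_tool:
  steps:
    - [0,0,0,8.5,0]
    - [0,0,0,8.5,0]
    - [0,0,0,8.5,0]
    - [0,0,0,8.5,0]
    - [0,0,0,8.5,0]
    - [0,0,0,8.5,0]
    - [0,0,0,8.5,0]
    - [0,0,0,8.5,0]
    - [0,0,0,0,0]

```text
time: 8.9
eef_pos: [0.496, 0.0563, 0.077]
tcp_rot: [0.381, 0.433, -0.571, 0.584]
contact_force: [-0.5, 0.2, -0.4]
opening: 0.167
```

```bash
python3 - <<'E'
from h import *
print(tcp()[1].round(3),tcp()[2]["qpos"].round(2))
legs((.49,-.1,.25),(.45,-.275,.25),(.275,-.476,.25),(-.048,-.548,.25))
E
```

```text
[[-0.027  0.997  0.069]
 [-0.337  0.056 -0.94 ]
 [-0.941 -0.049  0.335]] [ 0.08  0.16  2.07 -0.41  1.01  0.25]
5 x [-2.2  -0.46  4.09]
4 x [ 1.5  -1.24  4.04]
6 x [ 1.21 -3.1   2.95]
7 x [ 0.47 -4.66  0.65]
```

Request:
drive_tool:
  steps:
    - [-2.2,-0.46,4.09,0,0]
    - [-2.2,-0.46,4.09,0,0]
    - [-2.2,-0.46,4.09,0,0]
    - [-2.2,-0.46,4.09,0,0]
    - [-2.2,-0.46,4.09,0,0]
    - [1.5,-1.24,4.04,0,0]
    - [1.5,-1.24,4.04,0,0]
    - [1.5,-1.24,4.04,0,0]
    - [1.5,-1.24,4.04,0,0]

```text
time: 9.8
eef_pos: [0.4485, -0.2763, 0.2505]
tcp_rot: [0.38, 0.433, -0.571, 0.585]
contact_force: [2.1, 0.2, -0.9]
opening: 0.169
```

Request:
drive_tool:
  steps:
    - [1.21,-3.1,2.95,0,0]
    - [1.21,-3.1,2.95,0,0]
    - [1.21,-3.1,2.95,0,0]
    - [1.21,-3.1,2.95,0,0]
    - [1.21,-3.1,2.95,0,0]
    - [1.21,-3.1,2.95,0,0]
    - [0,0,0,0,0]

```text
time: 10.5
eef_pos: [0.2699, -0.4786, 0.2507]
tcp_rot: [0.381, 0.432, -0.573, 0.583]
contact_force: [0.3, 0.6, -1.4]
opening: 0.164
```

```bash
python3 - <<'E'
from h import *
print(tcp()[1].round(3),tcp()[2]["qpos"].round(2),tcp()[0])
legs((-.048,-.548,.25),(-.039,-.448,.25))
E
```

```text
[[-0.031  0.997  0.067]
 [-0.339  0.052 -0.939]
 [-0.94  -0.052  0.336]] [-1.17 -0.15  2.03 -0.2   0.96 -1.14] [ 0.2698621  -0.47864741  0.25066487]
7 x [ 0.49 -4.58  0.62]
3 x [-1.14  0.47 -3.11]
```

Request:
drive_tool:
  steps:
    - [0.49,-4.58,0.62,0,0]
    - [0.49,-4.58,0.62,0,0]
    - [0.49,-4.58,0.62,0,0]
    - [0.49,-4.58,0.62,0,0]
    - [0.49,-4.58,0.62,0,0]
    - [0.49,-4.58,0.62,0,0]
    - [0.49,-4.58,0.62,0,0]
    - [0,0,0,0,0]

```text
time: 11.3
eef_pos: [-0.0485, -0.5457, 0.2486]
tcp_rot: [0.381, 0.432, -0.573, 0.582]
contact_force: [0.7, 0.1, -0.5]
opening: 0.166
```

Request:
drive_tool:
  steps:
    - [-1.14,0.47,-3.11,0,0]
    - [-1.14,0.47,-3.11,0,0]
    - [-1.14,0.47,-3.11,0,0]
    - [0,0,0,0,0]

```text
time: 11.7
eef_pos: [-0.0336, -0.4422, 0.2475]
tcp_rot: [0.381, 0.434, -0.571, 0.584]
contact_force: [0.4, 0.3, -0.4]
opening: 0.165
```

```bash
python3 - <<'E'
from h import *
print(tcp()[1].round(3),tcp()[2]["qpos"].round(2),tcp()[0])
legs((-.035,-.408,.25),(-.031,-.36,.25))
E
```

```text
[[-0.027  0.997  0.072]
 [-0.337  0.059 -0.94 ]
 [-0.941 -0.05   0.334]] [-1.93 -0.49  2.29  0.11  1.01 -2.04] [-0.03360552 -0.44219355  0.24748747]
1 x [-1.38  0.05 -3.14]
2 x [-0.81  0.34 -2.24]
```

```bash
python3 - <<'E'
from h import *
legs((.066,-.44,.25),(.069,-.40,.25),(.072,-.36,.25))
E
```

```text
3 x [-0.19  3.31  0.2 ]
1 x [-1.36  0.53 -3.74]
1 x [-1.36  0.53 -3.74]
```

Request:
drive_tool:
  steps:
    - [-0.19,3.31,0.2,0,0]
    - [-0.19,3.31,0.2,0,0]
    - [-0.19,3.31,0.2,0,0]
    - [-0.68,0.26,-1.87,0,0]
    - [-0.68,0.26,-1.87,0,0]
    - [0,0,0,0,0]

```text
time: 12.3
eef_pos: [0.0688, -0.4023, 0.2507]
tcp_rot: [0.38, 0.433, -0.571, 0.585]
contact_force: [-0.0, 0.1, -0.1]
opening: 0.173
```

```bash
python3 - <<'E'
from h import *
q=tcp()[2]["qpos"];print(tcp()[1].round(3),q.round(3),q[[1,2,4]].sum(),tcp()[0])
E
```

```text
[[-0.027  0.997  0.073]
 [-0.338  0.059 -0.939]
 [-0.941 -0.05   0.336]] [-1.651e+00 -5.970e-01  2.345e+00  1.000e-03  1.047e+00 -1.720e+00] 2.7954998321540208 [ 0.06883595 -0.40230382  0.2507383 ]
```

Request:
drive_tool:
  steps:
    - [-0.68,0.26,-1.87,0,0]
    - [-0.68,0.26,-1.87,0,0]
    - [-0.68,0.26,-1.87,0,0]
    - [-0.68,0.26,-1.87,0,0]
    - [0,0,0,0,0]

```text
time: 12.8
eef_pos: [0.0738, -0.3231, 0.2515]
tcp_rot: [0.38, 0.432, -0.572, 0.584]
contact_force: [-0.6, 0.4, -0.2]
opening: 0.174
```

```bash
python3 - <<'E'
from h import *
q=tcp()[2]["qpos"];print(tcp()[1].round(3),q.round(3),q[[1,2,4]].sum(),tcp()[0])
E
```

```text
[[-0.028  0.997  0.07 ]
 [-0.34   0.056 -0.939]
 [-0.94  -0.05   0.338]] [-1.657e+00 -8.790e-01  2.479e+00  2.000e-03  1.194e+00 -1.723e+00] 2.7930761221688094 [ 0.0737707  -0.32309623  0.25145169]
```

Request:
drive_tool:
  steps:
    - [-0.68,0.26,-1.87,0,0]
    - [-0.68,0.26,-1.87,0,0]
    - [0,0,0,0,0]

```text
time: 13.1
eef_pos: [0.0876, -0.3094, 0.251]
tcp_rot: [0.384, 0.439, -0.57, 0.579]
contact_force: [-0.3, -0.3, -0.5]
opening: 0.165
```

```bash
python3 - <<'E'
from h import *
q=tcp()[2]["qpos"];print(tcp()[1].round(3),q.round(3),q[[1,2,4]].sum(),tcp()[0])
E
```

```text
[[-0.034  0.997  0.07 ]
 [-0.322  0.055 -0.945]
 [-0.946 -0.055  0.32 ]] [-1.592 -0.893  2.483 -0.029  1.223 -1.651] 2.812600141842308 [ 0.08760694 -0.30935179  0.25099077]
```

Request:
drive_tool:
  steps:
    - [0,0,-5,0,0]
    - [0,0,-5,0,0]
    - [0,0,0,0,0]

```text
time: 13.4
eef_pos: [0.1184, -0.2792, 0.2475]
tcp_rot: [-0.393, -0.457, 0.565, -0.563]
contact_force: [0.5, -1.2, 0.5]
opening: 0.167
```

```bash
python3 - <<'E'
from h import *
q=tcp()[2]["qpos"];print(tcp()[1].round(3),q.round(3),q[[1,2,4]].sum(),tcp()[0])
E
```

```text
[[-0.057  0.996  0.07 ]
 [-0.278  0.052 -0.959]
 [-0.959 -0.074  0.274]] [-1.426 -0.893  2.483 -0.101  1.282 -1.473] 2.871497686333416 [ 0.1184437  -0.27921893  0.2474883 ]
```

Request:
drive_tool:
  steps:
    - [0,-4,0,0,0]
    - [0,-2.5,-4.3,0,0]
    - [0,-2.5,-4.3,0,0]
    - [0,0,0,0,0]

```text
time: 13.8
eef_pos: [0.0528, -0.2924, 0.2442]
tcp_rot: [-0.407, -0.475, 0.561, -0.542]
contact_force: [-0.9, 0.2, -0.7]
opening: 0.17
```

```bash
python3 - <<'E'
from h import *
q=tcp()[2]["qpos"];print(tcp()[1].round(3),q.round(3),q[[1,2,4]].sum(),tcp()[0])
E
```

```text
[[-0.081  0.995  0.058]
 [-0.221  0.039 -0.975]
 [-0.972 -0.092  0.217]] [-1.691 -0.893  2.483 -0.056  1.321 -1.732] 2.9105769920384787 [ 0.0527528  -0.29237685  0.24422981]
```

Request:
drive_tool:
  steps:
    - [0,-4,0,0,0]
    - [0,-4,0,0,0]
    - [0,-4,0,0,0]
    - [0,-4,0,0,0]
    - [0,1.9,-4.5,0,0]
    - [0,1.9,-4.5,0,0]
    - [0,1.9,-4.5,0,0]
    - [0,0,0,0,0]

```text
time: 14.6
eef_pos: [-0.0872, -0.2748, 0.2407]
tcp_rot: [-0.431, -0.49, 0.538, -0.533]
contact_force: [-0.1, 0.3, -1.4]
opening: 0.17
```

```bash
python3 - <<'E'
from h import *
q=tcp()[2]["qpos"];print(tcp()[1].round(3),q.round(3),q[[1,2,4]].sum(),tcp()[0],np.degrees([np.arctan2(*tcp()[0][[1,0]]),np.arctan2(*tcp()[1][[1,0],0])]))
E
```

```text
[[-0.06   0.996  0.059]
 [-0.151  0.049 -0.987]
 [-0.987 -0.068  0.148]] [-2.286 -0.895  2.483  0.055  1.399 -2.346] 2.987808952430293 [-0.08718984 -0.27482214  0.24065254] [-107.60210738 -111.49436278]
```

Request:
drive_tool:
  steps:
    - [0,1.8,-4.6,0,0]
    - [0,1.8,-4.6,0,0]
    - [0,1.8,-4.6,0,0]
    - [0,1.8,-4.6,0,0]
    - [0,0,0,0,0]

```text
time: 15.1
eef_pos: [-0.0727, -0.2502, 0.2375]
tcp_rot: [0.468, 0.509, -0.505, 0.516]
contact_force: [-1.4, 0.1, -1.1]
opening: 0.174
```

```bash
python3 - <<'E'
from h import *
q=tcp()[2]["qpos"];print(tcp()[1].round(3),q.round(3),q[[1,2,4]].sum(),tcp()[0],np.degrees([np.arctan2(*tcp()[0][[1,0]]),np.arctan2(*tcp()[1][[1,0],0])]))
E
```

```text
[[-0.029  0.998  0.053]
 [-0.045  0.051 -0.998]
 [-0.999 -0.031  0.043]] [-2.258 -0.895  2.484  0.006  1.5   -2.31 ] 3.0884418876171336 [-0.07273599 -0.25022326  0.2375407 ] [-106.20832206 -122.72620708]
```

Request:
drive_tool:
  steps:
    - [0,-3.2,-1.5,0,0]
    - [0,-3.2,-1.5,0,0]
    - [0,2.7,-4.2,0,0]
    - [0,0,0,0,0]

```text
time: 15.5
eef_pos: [-0.1364, -0.215, 0.2373]
tcp_rot: [0.479, 0.51, -0.498, 0.513]
contact_force: [-0.2, -0.2, -1.5]
opening: 0.169
```

```bash
python3 - <<'E'
from h import *
q=tcp()[2]["qpos"];print(tcp()[1].round(3),q.round(3),q[[1,2,4]].sum(),tcp()[0],np.degrees([np.arctan2(*tcp()[0][[1,0]]),np.arctan2(*tcp()[1][[1,0],0])]))
E
```

```text
[[-0.015  0.999  0.047]
 [-0.023  0.047 -0.999]
 [-1.    -0.016  0.022]] [-2.555 -0.895  2.484  0.011  1.528 -2.603] 3.116439363954691 [-0.136429   -0.21500976  0.23726339] [-122.39613627 -123.25478265]
```

Lean is now 1.6° along the same azimuth. One more push of about the same size should bring it to zero.

Request:
drive_tool:
  steps:
    - [0,2.6,-4.1,0,0]
    - [0,0,0,0,0]

```text
time: 15.7
eef_pos: [-0.1341, -0.2084, 0.2372]
tcp_rot: [0.487, 0.513, -0.487, 0.513]
contact_force: [0.5, -1.1, -0.4]
opening: 0.17
```

```bash
python3 - <<'E'
from h import *
q=tcp()[2]["qpos"];print(tcp()[1].round(3),q.round(3),q[[1,2,4]].sum(),tcp()[0],np.degrees([np.arctan2(*tcp()[0][[1,0]]),np.arctan2(*tcp()[1][[1,0],0])]))
E
```

```text
[[-0.     0.999  0.052]
 [ 0.     0.052 -0.999]
 [-1.    -0.    -0.   ]] [-2.562 -0.895  2.484 -0.     1.553 -2.614] 3.141506413247167 [-0.1341485  -0.2083983   0.23722507] [-122.76987264  142.46820127]
```

The tool is vertical again. Heading back to the small tray at a safe radius, translating first.

```bash
python3 - <<'E'
from h import *
legs((-.03,-.45,.24),(.26,-.45,.22),(.42,-.25,.16),(.4602,-.1615,.12))
E
```

```text
6 x [-0.05  1.52  4.11]
7 x [0.28 4.14 0.22]
6 x [ 1.    2.84 -3.19]
3 x [ 1.33  1.49 -2.88]
```

Request:
drive_tool:
  steps:
    - [0,1.5,4.1,0,0]
    - [0,1.5,4.1,0,0]
    - [0,1.5,4.1,0,0]
    - [0,1.5,4.1,0,0]
    - [0,1.5,4.1,0,0]
    - [0,1.5,4.1,0,0]

```text
time: 16.3
eef_pos: [-0.0295, -0.4514, 0.237]
tcp_rot: [0.486, 0.514, -0.486, 0.513]
contact_force: [-0.1, 0.4, 0.7]
opening: 0.17
```

Request:
drive_tool:
  steps:
    - [0.28,4.14,0.22,0,0]
    - [0.28,4.14,0.22,0,0]
    - [0.28,4.14,0.22,0,0]
    - [0.28,4.14,0.22,0,0]
    - [0.28,4.14,0.22,0,0]
    - [0.28,4.14,0.22,0,0]
    - [0.28,4.14,0.22,0,0]

```text
time: 17.0
eef_pos: [0.2613, -0.4493, 0.2174]
tcp_rot: [0.486, 0.513, -0.487, 0.513]
contact_force: [0.3, -0.2, 0.4]
opening: 0.167
```

Request:
drive_tool:
  steps:
    - [1,2.84,-3.19,0,0]
    - [1,2.84,-3.19,0,0]
    - [1,2.84,-3.19,0,0]
    - [1,2.84,-3.19,0,0]
    - [1,2.84,-3.19,0,0]
    - [1,2.84,-3.19,0,0]
    - [0,0,0,0,0]

```text
time: 17.7
eef_pos: [0.4206, -0.2449, 0.1555]
tcp_rot: [0.485, 0.516, -0.485, 0.513]
contact_force: [-0.4, -0.0, -0.1]
opening: 0.17
```

```bash
python3 - <<'E'
from h import *
q=tcp()[2]["qpos"];print(tcp()[1].round(3),q.round(3),tcp()[0])
print(togo((.4602,-.1615,.12),19.5));legs((.4602,-.1615,.12))
E
```

```text
[[-0.002  0.998  0.059]
 [ 0.003  0.059 -0.998]
 [-1.    -0.002 -0.003]] [-7.370e-01 -5.400e-02  2.095e+00  1.000e-03  1.104e+00 -7.960e-01] [ 0.42059875 -0.24486975  0.15554285]
(array([ 3.57,  4.45, -8.08]), np.float64(-16.113675117691955))
3 x [ 1.19  1.48 -2.69]
```

Request:
drive_tool:
  steps:
    - [1.19,1.48,-2.69,0,0]
    - [1.19,1.48,-2.69,0,0]
    - [1.19,1.48,-2.69,0,0]
    - [0,0,0,-8,0]
    - [0,0,0,-8,0]
    - [3,0,0,0,0]
    - [3,0,0,0,0]
    - [0,0,0,0,0]
    - [0,0,0,0,0]

```text
time: 18.6
eef_pos: [0.4588, -0.1672, 0.0617]
tcp_rot: [0.411, 0.576, -0.411, 0.575]
contact_force: [0.2, 0.6, 0.1]
opening: 0.171
```

```bash
python3 - <<'E'
from h import *
print(tcp()[0],togo((.4602,-.1615,.011),19.5))
S=cam("scene")
cv2.imwrite("pics/s7.png",cv2.resize(S["frame"][190:260,270:350],None,fx=7,fy=7)[:,:,::-1])
E
```

```text
[ 0.45884687 -0.16717396  0.06168868] (array([ 5.07,  0.32, -0.49]), np.float64(-0.530032293827901))
```

View pics/s7.png

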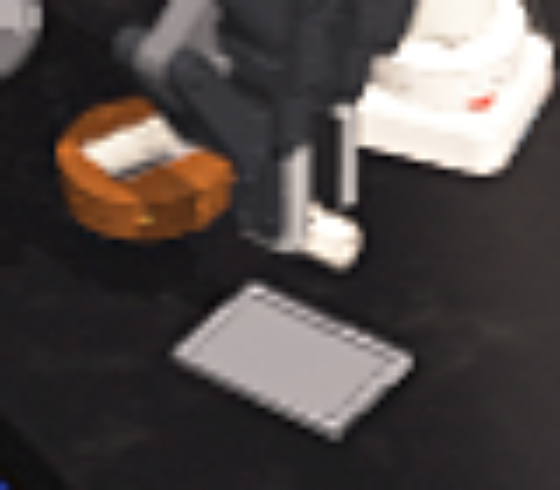

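The tool hangs over the tray with the union parallel to its long side, protruding at (335,240) in the crop. Descending.

Request:
drive_tool:
  steps:
    - [0,0.32,-0.49,0,0]
    - [2.5,0,0,0,0]
    - [2,0,0,0,0]
    - [0,0,0,0,0]
    - [0,0,0,0,0]
    - [0,0,0,0,0]

```text
time: 19.25
eef_pos: [0.4615, -0.1624, 0.0184]
tcp_rot: [0.411, 0.574, -0.411, 0.577]
contact_force: [0.3, -0.6, -0.4]
opening: 0.167
```

```bash
python3 - <<'E'
from h import *
S=cam("scene");print(tcp()[0],togo((.4602,-.1615,.011),19.5))
e=onz(S,321,225.7,.06);print("end rel tcp then",(e-[.4588,-.1672,.06])*1000)
cv2.imwrite("pics/s8.png",cv2.resize(S["frame"][215:260,285:340],None,fx=10,fy=10)[:,:,::-1])
E
```

```text
[ 0.46144813 -0.16240528  0.01836463] (array([ 0.74, -0.09, -0.13]), np.float64(-0.5677408944609397))
end rel tcp then [ 7.32308491e+00 -2.08332295e+01  5.55111512e-14]
```

View pics/s8.png

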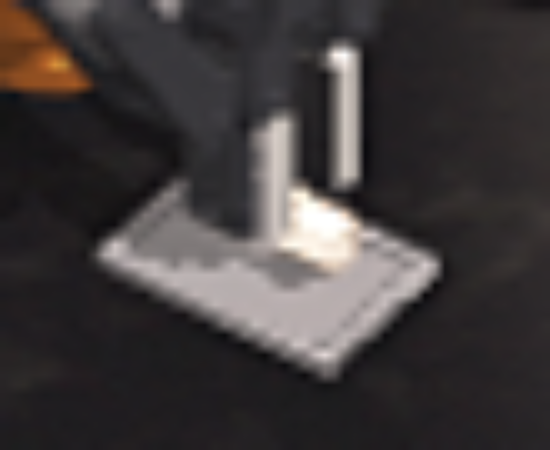

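The union is over the middle of the tray. I'll creep down and release.

Request:
drive_tool:
  steps:
    - [0.3,0,0,0,0]
    - [0.3,0,0,0,0]
    - [0,0,0,0,0]
    - [0,0,0,0,0]

```text
time: 19.7
eef_pos: [0.4606, -0.1621, 0.011]
tcp_rot: [0.411, 0.575, -0.411, 0.576]
contact_force: [-0.2, -1.1, 0.8]
opening: 0.169
```

Request:
drive_tool:
  steps:
    - [0.2,0,0,0,0]
    - [0,0,0,0,0]
    - [0,0,0,0,0]
    - [0,0,0,0,0]

```text
time: 20.1
eef_pos: [0.4608, -0.1621, 0.0108]
tcp_rot: [0.411, 0.576, -0.411, 0.575]
contact_force: [-3.6, 2.1, 15.5]
opening: 0.167
```

Request:
drive_tool:
  steps:
    - [-0.1,0,0,0,0.25]
    - [0,0,0,0,0.4]
    - [0,0,0,0,0.5]
    - [-1,0,0,0,0.5]
    - [-3,0,0,0,0.6]
    - [-4,0,0,0,0.6]
    - [-4,0,0,0,0.6]
    - [-4,0,0,0,0.6]
    - [0,0,0,0,0.6]

```text
time: 21.0
eef_pos: [0.4638, -0.1638, 0.1771]
tcp_rot: [0.411, 0.571, -0.411, 0.58]
contact_force: [-0.2, -0.9, 0.4]
opening: 0.605
```

```bash
python3 - <<'E'
from h import *
S=cam("scene");q=tcp()[2]["qpos"];print(tcp()[0],q.round(3))
a=cv2.resize(S["frame"][215:260,285:340],None,fx=7,fy=7)[:,:,::-1]
b=cv2.resize(S["frame"][160:220,300:365],None,fx=6,fy=6)[:315,:,::-1]
cv2.imwrite("pics/s9.png",np.hstack([a,b]))
legs((.5,-.11,.165),(.577,-.0782,.165))
f=S["frame"].astype(int); m=((f[...,1]-f[...,0])>35).astype(np.uint8); m[:150]=0;m[220:]=0; m[:,:300]=0;m[:,365:]=0
x,y,w,h=cv2.boundingRect(m); print(x,y,w,h)
# lid front-left/right extremes at mid-lid: centre column
print("jar axis", onz(S,x+w/2-.5,y+h/2-.5,.0755))
E
```

```text
[ 0.46220363 -0.1628553   0.17378143] [-5.460e-01 -7.500e-02  2.079e+00 -1.000e-03  1.130e+00 -8.760e-01]
2 x [ 0.44  2.64 -1.89]
2 x [ 0.02  4.16 -0.26]
319 158 24 43
jar axis [ 0.567207   -0.08070149  0.0755    ]
```

View pics/s9.png

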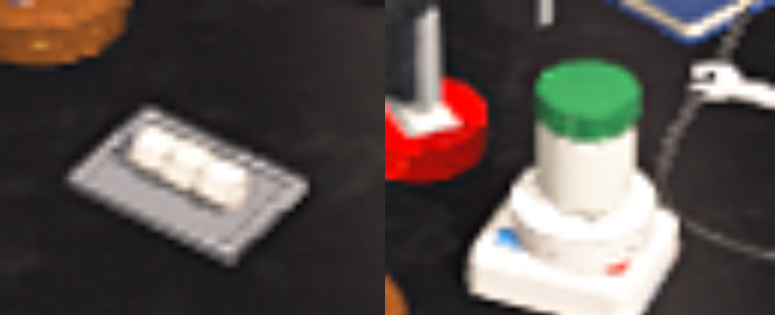

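The union lies in the small tray, along it. The jar is untouched. Going to the jar, where the estimates agree at (0.578, -0.078).

Request:
drive_tool:
  steps:
    - [0.3,2.64,-1.89,0,0.75]
    - [0.3,2.64,-1.89,0,0.75]
    - [0,4.2,-0.25,0,0.75]
    - [0,4.2,-0.25,0,0.75]
    - [0,0,0,0,0.75]
    - [0,0,0,0,0.75]
    - [2.5,0,0,0,0.75]
    - [0,0,0,0,0.75]
    - [0,0,0,0,0.75]

```text
time: 21.95
eef_pos: [0.5741, -0.0771, 0.1376]
tcp_rot: [0.411, 0.576, -0.412, 0.574]
contact_force: [0.7, -0.1, -0.4]
opening: 0.751
```

```bash
python3 - <<'E'
from h import *
S=cam("scene");print(tcp()[0],togo((.578,-.078,.051),20))
cv2.imwrite("pics/s10.png",cv2.resize(S["frame"][125:215,285:375],None,fx=5,fy=5)[:,:,::-1])
E
```

```text
[ 0.57501123 -0.07726789  0.13873696] (array([8.77, 0.27, 0.17]), np.float64(-1.1264798587482403))
```

View pics/s10.png

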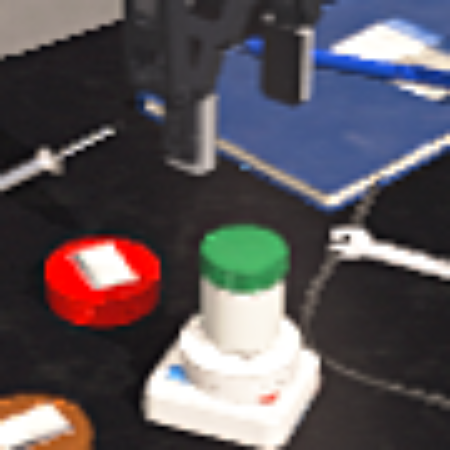

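The fingers are above the jar, near at (190,165) and far at (300,95). Descending.

Request:
drive_tool:
  steps:
    - [0,0.27,0.17,0,0.75]
    - [3,0,0,0,0.75]
    - [3,0,0,0,0.75]
    - [2,0,0,0,0.75]
    - [0.7,0,0,0,0.75]
    - [0,0,0,0,0.75]
    - [0,0,0,0,0.75]

```text
time: 22.7
eef_pos: [0.58, -0.0781, 0.0532]
tcp_rot: [0.411, 0.575, -0.411, 0.576]
contact_force: [0.7, 0.8, 0.3]
opening: 0.75
```

Request:
drive_tool:
  steps:
    - [0,0,0,0,0.6]
    - [0,0,0,0,0.5]
    - [0,0,0,0,0.4]
    - [0,0,0,0,0.3]
    - [0,0,0,0,0.3]
    - [0,0,0,0,0.3]
  force: 40

```text
time: 23.3
eef_pos: [0.5799, -0.0779, 0.0531]
tcp_rot: [0.411, 0.575, -0.411, 0.576]
contact_force: [-1.0, 0.8, 6.1]
opening: 0.448
```

Request:
drive_tool:
  steps:
    - [-1,0,0,0,0.3]
    - [-2,0,0,0,0.3]
    - [-3,0,0,0,0.3]
    - [-3,0,0,0,0.3]
    - [0,0,0,0,0.3]
    - [0,0,0,0,0.3]

```text
time: 23.9
eef_pos: [0.579, -0.0776, 0.1421]
tcp_rot: [0.411, 0.575, -0.411, 0.576]
contact_force: [0.1, -0.9, -0.3]
opening: 0.445
```

```bash
python3 - <<'E'
from h import *
S=cam("scene");print(tcp()[0],tcp()[2]["opening"],togo((.4607,-.379,.08)))
legs((.5,-.25,.14),(.4607,-.379,.1))
cv2.imwrite("pics/s11.png",cv2.resize(S["frame"][125:215,285:375],None,fx=5,fy=5)[:,:,::-1])
E
```

```text
[ 0.57808503 -0.07733085  0.14064906] 0.45032774052255153 (array([  6.08, -20.88,  24.73]), None)
4 x [ 0.02 -3.25  3.45]
3 x [ 1.34 -2.63  3.64]
```

View pics/s11.png

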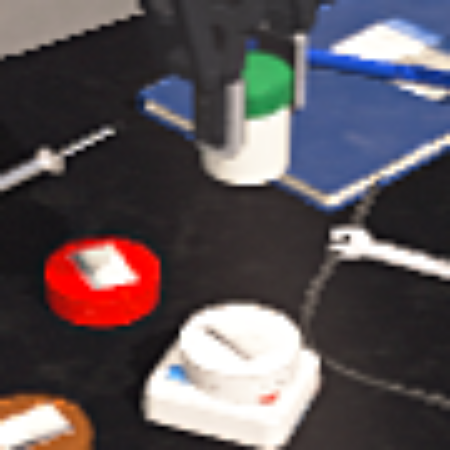

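The jar is held upright and the tin is undisturbed on the timer (tin top centre about (241,340) in the crop). Carrying the jar to the small round dish.

Request:
drive_tool:
  steps:
    - [0,-3.25,3.45,0,0.3]
    - [0,-3.25,3.45,0,0.3]
    - [0,-3.25,3.45,0,0.3]
    - [0,-3.25,3.45,0,0.3]
    - [1.34,-2.63,3.64,0,0.3]
    - [1.34,-2.63,3.64,0,0.3]
    - [1.34,-2.63,3.64,0,0.3]
    - [0,0,0,0,0.3]
    - [0,0,0,0,0.3]

```text
time: 24.85
eef_pos: [0.4598, -0.3787, 0.0988]
tcp_rot: [0.412, 0.577, -0.411, 0.573]
contact_force: [0.2, 0.6, -0.2]
opening: 0.446
```

```bash
python3 - <<'E'
from h import *
print(tcp()[0],tcp()[2]["opening"],togo((.4607,-.379,.022)))
T=cam("top")
f=T["frame"][150:215,250:320].astype(int)
m=(f.min(2)>150).astype(np.uint8)
k=max(cv2.findContours(m,0,2)[0],key=cv2.contourArea)
h=cv2.resize(f.astype(np.uint8),None,fx=8,fy=8,interpolation=2)[:,:,::-1]
cv2.imwrite("pics/t11.png",h)
P=np.array([onz(T,u+250,v+150,.017)[:2] for u,v in k.reshape(-1,2)],np.float32)
print("timer",cv2.minAreaRect(P))
E
```

```text
[ 0.45978473 -0.37874877  0.09884617] 0.44596039992867326 (array([7.68, 0.09, 0.09]), None)
timer ((0.5729531049728394, -0.07706411927938461), (0.0673779547214508, 0.06897429376840591), 33.20494079589844)
```

View pics/t11.png

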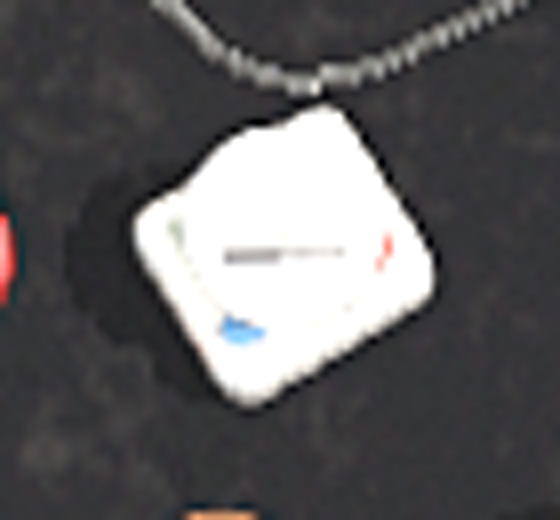

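Timer angle is about 33°; its corners in the crop are (135,215), (245,405), (435,275) and (325,103). Lowering the jar.

Request:
drive_tool:
  steps:
    - [3,0.09,0.09,0,0.3]
    - [3,0,0,0,0.3]
    - [1,0,0,0,0.3]
    - [0.5,0,0,0,0.3]
    - [0,0,0,0,0.3]
    - [0,0,0,0,0.3]

```text
time: 25.5
eef_pos: [0.4635, -0.3803, 0.0281]
tcp_rot: [0.41, 0.575, -0.411, 0.576]
contact_force: [0.6, -0.4, -0.8]
opening: 0.451
```

Request:
drive_tool:
  steps:
    - [0.2,0,0,0,0.3]
    - [0,0,0,0,0.3]
    - [0,0,0,0,0.3]

```text
time: 25.8
eef_pos: [0.4627, -0.3801, 0.0251]
tcp_rot: [0.411, 0.575, -0.411, 0.576]
contact_force: [0.7, -0.2, -0.5]
opening: 0.443
```

```bash
python3 - <<'E'
from h import *
T=cam("top");S=cam("scene")
p=[onz(T,250+(x-3.5)/8,150+(y-3.5)/8,.017) for x,y in ((135,215),(245,405),(435,275),(325,103))]
print("timer",np.mean(p,0),[np.linalg.norm(p[i]-p[i-1]) for i in range(4)])
print("tin S",onz(S,285+(240-2)/5,125+(343-2)/5,.035), "extents",onz(S,285+176/5,125+343/5,.035),onz(S,285+300/5,125+343/5,.035))
print(tcp()[0])
E
```

```text
timer [ 0.57285739 -0.07824535  0.017     ] [np.float64(0.06195474389923776), np.float64(0.06212652802103266), np.float64(0.06427824524911381), np.float64(0.058105581343325496)]
tin S [ 0.57284968 -0.08214896  0.035     ] extents [ 0.54861504 -0.06727993  0.035     ] [ 0.59523578 -0.09956438  0.035     ]
[ 0.46258726 -0.37996615  0.02484875]
```

Request:
drive_tool:
  steps:
    - [0.25,0,-0.1,0,0.3]
    - [0,0,0,0,0.3]
    - [0,0,0,0,0.3]

```text
time: 26.2
eef_pos: [0.462, -0.3787, 0.0218]
tcp_rot: [0.411, 0.576, -0.411, 0.575]
contact_force: [0.7, -0.1, -0.5]
opening: 0.445
```

Request:
drive_tool:
  steps:
    - [0.15,0,0,0,0.3]
    - [0,0,0,0,0.3]
    - [0,0,0,0,0.3]

```text
time: 26.5
eef_pos: [0.4622, -0.3788, 0.0204]
tcp_rot: [0.411, 0.576, -0.411, 0.575]
contact_force: [-0.2, 0.4, -0.8]
opening: 0.446
```

Request:
drive_tool:
  steps:
    - [0.05,0,0,0,0.3]
    - [0,0,0,0,0.5]
    - [0,0,0,0,0.65]
    - [0,0,0,0,0.75]
    - [-2,0,0,0,0.75]
    - [-4,0,0,0,0.75]
    - [-4,0,0,0,0.75]
    - [-3,0,0,0,1]
    - [0,0,0,0,1]

```text
time: 27.4
eef_pos: [0.4647, -0.3815, 0.1565]
tcp_rot: [0.41, 0.571, -0.412, 0.579]
contact_force: [0.3, -0.6, -0.2]
opening: 1.004
```

```bash
python3 - <<'E'
from h import *
S=cam("scene");print(tcp()[0],tcp()[2]["opening"]); legs((.5,-.25,.15),(.5745,-.0795,.12))
a=cv2.resize(S["frame"][275:330,350:410],None,fx=7,fy=7)[:,:,::-1]
cv2.imwrite("pics/s12.png",a)
E
```

```text
[ 0.46356293 -0.38023749  0.15346805] 1.0037673846372368
3 x [ 0.1   2.56 -3.71]
4 x [ 0.73  3.14 -3.43]
```

View pics/s12.png

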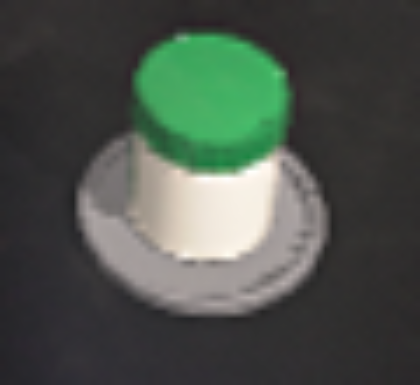

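The jar stands upright in its dish. I've viewed 15 pictures, so the last one is reserved for the end. Now the tin.

Request:
drive_tool:
  steps:
    - [0,2.56,-3.71,0,1]
    - [0,2.56,-3.71,0,1]
    - [0,2.56,-3.71,0,1]
    - [0.7,3.14,-3.43,0,1]
    - [0.7,3.14,-3.43,0,1]
    - [0.7,3.14,-3.43,0,1]
    - [0.7,3.14,-3.43,0,1]
    - [0,0,0,-6,1]
    - [0,0,0,-6,1]
    - [0,0,0,0,1]

```text
time: 28.45
eef_pos: [0.572, -0.0771, 0.1198]
tcp_rot: [0.348, 0.617, -0.349, 0.614]
contact_force: [-0.6, 0.8, -0.3]
opening: 0.999
```

Request:
drive_tool:
  steps:
    - [2,0,0,0,1]
    - [0,0,0,0,1]
    - [0,0,0,0,1]

```text
time: 28.75
eef_pos: [0.5721, -0.0782, 0.1008]
tcp_rot: [0.349, 0.616, -0.35, 0.614]
contact_force: [-0.5, -0.4, -0.2]
opening: 1.003
```

```bash
python3 - <<'E'
from h import *
S=cam("scene");print(tcp()[0],tcp()[1].round(3),togo((.5745,-.0795,.018),33))
f=S["frame"][175:222,305:360]; g=cv2.cvtColor(f,cv2.COLOR_RGB2GRAY)
# white silhouette of tin+timer: top edge rows per column
m=(f.min(2)>150).astype(np.uint8); k=max(cv2.findContours(m,0,2)[0],key=cv2.contourArea); print(np.array(cv2.boundingRect(k))+[305,175,0,0])
for v in range(181,200,2):
    r=np.flatnonzero(m[v-175]); print(v,(r.min()+305,r.max()+305) if len(r) else None,end=" ")
E
```

```text
[ 0.57280087 -0.07834834  0.10165188] [[-0.001  0.859  0.513]
 [-0.     0.513 -0.859]
 [-1.    -0.001 -0.001]] (array([8.36, 0.1 , 0.19]), np.float64(-2.1681182141796995))
[314 186  35  29]
181 (np.int64(305), np.int64(310)) 183 None 185 None 187 (np.int64(325), np.int64(339)) 189 (np.int64(323), np.int64(342)) 191 (np.int64(321), np.int64(344)) 193 (np.int64(321), np.int64(344)) 195 (np.int64(319), np.int64(347)) 197 (np.int64(317), np.int64(348)) 199 (np.int64(316), np.int64(348))
```

Request:
drive_tool:
  steps:
    - [0,0.05,0.2,-2,1]
    - [3,0,0,0,1]
    - [3,0,0,0,1]
    - [1.5,0,0,0,1]
    - [0.7,0,0,0,1]
    - [0,0,0,0,1]
    - [0,0,0,0,1]

```text
time: 29.5
eef_pos: [0.5756, -0.08, 0.0212]
tcp_rot: [0.338, 0.62, -0.338, 0.622]
contact_force: [-0.1, -0.6, -0.3]
opening: 1.005
```

```bash
python3 - <<'E'
from h import *
print(tcp()[0],togo((.5745,-.0795,.018),34))
E
```

```text
[ 0.5756277  -0.07996785  0.02121248] (array([ 0.32, -0.07, -0.1 ]), np.float64(-1.087771323361224))
```

Request:
drive_tool:
  steps:
    - [0.3,0,0,0,1]
    - [0,0,0,0,0.85]
    - [0,0,0,0,0.75]
    - [0,0,0,0,0.68]
    - [0,0,0,0,0.62]
    - [0,0,0,0,0.5]
    - [0,0,0,0,0.5]
    - [0,0,0,0,0.5]
  force: 40

```text
time: 30.3
eef_pos: [0.575, -0.0797, 0.0176]
tcp_rot: [0.338, 0.621, -0.338, 0.621]
contact_force: [-1.5, 0.8, 3.7]
opening: 0.619
```

Request:
drive_tool:
  steps:
    - [-0.5,0,0,0,0.5]
    - [-1.5,0,0,0,0.5]
    - [-3,0,0,0,0.5]
    - [-3,0,0,0,0.5]
    - [0,0,0,0,0.5]
    - [0,0,0,0,0.5]

```text
time: 30.9
eef_pos: [0.5749, -0.0797, 0.0978]
tcp_rot: [0.338, 0.621, -0.338, 0.622]
contact_force: [-0.7, 0.4, -1.1]
opening: 0.617
```

```bash
python3 - <<'E'
from h import *
S=cam("scene");print(tcp()[0],tcp()[2]["opening"]); legs((.53,0,.1),(.453,.0527,.07))
f=S["frame"][150:222,305:360]
m=(f.min(2)>150).astype(np.uint8)
for v in range(183,216,2):
    r=np.flatnonzero(m[v-150]); print(v,(r.min()+305,r.max()+305) if len(r) else None,end=" ")
E
```

```text
[ 0.57385468 -0.07936413  0.09628191] 0.616392691140722
2 x [-0.18  0.32 -4.52]
3 x [ 1.   -1.2  -2.87]
183 None 185 None 187 None 189 None 191 (np.int64(321), np.int64(331)) 193 (np.int64(320), np.int64(339)) 195 (np.int64(319), np.int64(347)) 197 (np.int64(317), np.int64(348)) 199 (np.int64(316), np.int64(348)) 201 (np.int64(315), np.int64(348)) 203 (np.int64(314), np.int64(347)) 205 (np.int64(314), np.int64(346)) 207 (np.int64(314), np.int64(345)) 209 (np.int64(317), np.int64(344)) 211 (np.int64(325), np.int64(342)) 213 (np.int64(333), np.int64(341)) 215 None
```

The tin is lifted; the opening matches its 55 mm and the timer alone shows below. Now to the large round dish.

Request:
drive_tool:
  steps:
    - [0,0.32,-4.5,0,0.5]
    - [0,0.32,-4.5,0,0.5]
    - [0.7,-1.2,-2.87,0,0.5]
    - [0.7,-1.2,-2.87,0,0.5]
    - [0.7,-1.2,-2.87,0,0.5]
    - [0,0,0,0,0.5]
    - [0,0,0,0,0.5]
    - [0,0,0,0,0.5]

```text
time: 31.75
eef_pos: [0.4547, 0.0517, 0.0758]
tcp_rot: [0.338, 0.621, -0.338, 0.621]
contact_force: [0.5, 0.3, -0.8]
opening: 0.623
```

```bash
python3 - <<'E'
from h import *
print(tcp()[0],tcp()[2]["qpos"].round(2),togo((.453,.0527,.004)))
E
```

```text
[0.4547434  0.05171667 0.07583218] [-0.11 -0.    2.21 -0.    0.93 -0.68] (array([ 7.18, -0.09, -0.18]), None)
```

Request:
drive_tool:
  steps:
    - [3,-0.1,-0.18,0,0.5]
    - [2,0,0,0,0.5]
    - [1,0,0,0,0.5]
    - [0.5,0,0,0,0.5]
    - [0,0,0,0,0.5]
    - [0,0,0,0,0.5]
    - [0,0,0,0,0.5]

```text
time: 32.45
eef_pos: [0.4532, 0.053, 0.0119]
tcp_rot: [0.338, 0.621, -0.338, 0.622]
contact_force: [-0.4, -0.2, -0.4]
opening: 0.622
```

Request:
drive_tool:
  steps:
    - [0.4,0,0,0,0.5]
    - [0,0,0,0,0.5]
    - [0,0,0,0,0.5]
    - [0,0,0,0,0.5]

```text
time: 32.85
eef_pos: [0.4522, 0.0531, 0.007]
tcp_rot: [0.338, 0.621, -0.338, 0.621]
contact_force: [-0.4, 0.2, -1.0]
opening: 0.62
```

Request:
drive_tool:
  steps:
    - [0.3,0,0,0,0.5]
    - [0,0,0,0,0.5]
    - [0,0,0,0,0.5]
    - [0,0,0,0,0.5]

```text
time: 33.25
eef_pos: [0.4521, 0.0531, 0.0039]
tcp_rot: [0.338, 0.621, -0.338, 0.621]
contact_force: [1.0, 0.3, -1.1]
opening: 0.621
```

Request:
drive_tool:
  steps:
    - [0.1,0,0,0,0.5]
    - [0,0,0,0,0.5]
    - [0,0,0,0,0.5]

```text
time: 33.55
eef_pos: [0.4521, 0.0531, 0.0029]
tcp_rot: [0.338, 0.621, -0.338, 0.621]
contact_force: [-0.2, -0.1, -0.7]
opening: 0.616
```

Request:
drive_tool:
  steps:
    - [0,0,0,0,0.7]
    - [0,0,0,0,0.8]
    - [0,0,0,0,1]
    - [0,0,0,0,1]
    - [-2,0,0,0,1]
    - [-4,0,0,0,1]
    - [-4,0,0,0,1]
    - [0,0,0,0,1]
    - [0,0,0,0,1]

```text
time: 34.45
eef_pos: [0.453, 0.0531, 0.104]
tcp_rot: [0.338, 0.62, -0.338, 0.622]
contact_force: [-0.5, 0.7, -0.1]
opening: 0.999
```

```bash
python3 - <<'E'
from h import *
print(tcp()[0]); S=cam("scene")
def blob(c,b,z,t):
    f=c["frame"][b[1]:b[3],b[0]:b[2]]; m=(f.min(2)>t).astype(np.uint8)
    k=max(cv2.findContours(m,0,2)[0],key=cv2.contourArea).reshape(-1,2)+b[:2]
    return k,np.array([onz(c,u,v,z)[:2] for u,v in k],np.float32)
k,P=blob(S,(235,170,285,212),.011,200); print("tin",cv2.boundingRect(k),cv2.minEnclosingCircle(P))
k,P=blob(S,(305,180,360,222),.0085,150); print("timer",cv2.boundingRect(k),cv2.minAreaRect(P))
legs((.53,0,.09),(.573,-.0785,.08))
E
```

```text
[0.45297221 0.05307638 0.10398501]
tin (246, 183, 24, 18) ((0.4509912133216858, 0.05332136154174805), 0.037473514676094055)
timer (314, 190, 35, 25) ((0.5731021165847778, -0.0774831548333168), (0.0786520391702652, 0.07507115602493286), 32.91416931152344)
2 x [0.62 1.84 4.36]
2 x [ 0.5  -0.33  4.46]
```

Tin centroid is at (0.451, 0.053), inside its dish. Now the timer, whose centre (0.573, -0.078) and 33° angle agree across views.

Request:
drive_tool:
  steps:
    - [0.3,1.84,4.36,0,1]
    - [0.3,1.84,4.36,0,1]
    - [0.3,-0.33,4.46,0,1]
    - [0.3,-0.33,4.46,0,1]
    - [0,0,0,0,1]
    - [0,0,0,0,1]
    - [0,0,0,0,1]

```text
time: 35.2
eef_pos: [0.5718, -0.0775, 0.0891]
tcp_rot: [0.337, 0.623, -0.338, 0.62]
contact_force: [-0.8, 0.7, -0.3]
opening: 0.999
```

```bash
python3 - <<'E'
from h import *
print(tcp()[0],togo((.573,-.078,0),33.1))
E
```

```text
[ 0.57180654 -0.07746627  0.08907199] (array([8.91, 0.1 , 0.14]), np.float64(-0.1569099991530436))
```

Request:
drive_tool:
  steps:
    - [3,0,0,0,1]
    - [3,0,0,0,1]
    - [1.5,0,0,0,1]
    - [0.7,0,0,0,1]
    - [0,0,0,0,1]
    - [0,0,0,0,1]
    - [0,0,0,0,1]

```text
time: 35.9
eef_pos: [0.5746, -0.0788, 0.0105]
tcp_rot: [0.338, 0.62, -0.338, 0.622]
contact_force: [0.2, 0.1, -0.0]
opening: 0.996
```

```bash
python3 - <<'E'
from h import *
print(tcp()[0],togo((.573,-.078,0),33.1))
E
```

```text
[ 0.57460314 -0.07883863  0.01050199] (array([ 1.05, -0.09, -0.16]), np.float64(-0.16753193240143105))
```

Request:
drive_tool:
  steps:
    - [0.6,-0.05,-0.1,0,1]
    - [0.4,0,0,0,1]
    - [0,0,0,0,1]
    - [0,0,0,0,0.9]
    - [0,0,0,0,0.82]
    - [0,0,0,0,0.75]
    - [0,0,0,0,0.6]
    - [0,0,0,0,0.6]
    - [0,0,0,0,0.6]
  force: 50

```text
time: 36.8
eef_pos: [0.573, -0.0782, -0.0005]
tcp_rot: [0.338, 0.621, -0.338, 0.622]
contact_force: [0.7, -0.0, 3.5]
opening: 0.711
```

Request:
drive_tool:
  steps:
    - [-0.5,0,0,0,0.6]
    - [-1.5,0,0,0,0.6]
    - [-2,0,0,0,0.6]
    - [-2,0,0,0,0.6]
    - [0,0,0,0,0.6]
    - [0,0,0,0,0.6]

```text
time: 37.4
eef_pos: [0.5726, -0.078, 0.0595]
tcp_rot: [0.338, 0.621, -0.338, 0.622]
contact_force: [-0.1, 0.5, -1.1]
opening: 0.706
```

```bash
python3 - <<'E'
from h import *
print(tcp()[0],tcp()[2]["opening"],togo((.5933,-.272,.06),-13)); legs((.5933,-.272,.06))
E
```

```text
[ 0.57257771 -0.07801754  0.05945598] 0.7055859269444503 (array([-0.04, -8.8 , 17.41]), np.float64(45.92330772254045))
5 x [-0.01 -1.76  3.48]
```

Request:
drive_tool:
  steps:
    - [0,-1.76,3.48,0,0.6]
    - [0,-1.76,3.48,0,0.6]
    - [0,-1.76,3.48,0,0.6]
    - [0,-1.76,3.48,0,0.6]
    - [0,-1.76,3.48,0,0.6]
    - [0,0,0,0,0.6]

```text
time: 38.0
eef_pos: [0.5927, -0.2764, 0.0578]
tcp_rot: [0.339, 0.62, -0.34, 0.621]
contact_force: [1.0, -0.1, 0.1]
opening: 0.708
```

Request:
drive_tool:
  steps:
    - [0,0,0,7.66,0.6]
    - [0,0,0,7.66,0.6]
    - [0,0,0,7.66,0.6]
    - [0,0,0,7.66,0.6]
    - [0,0,0,7.66,0.6]
    - [0,0,0,7.66,0.6]
    - [0,0,0,0,0.6]
    - [0,0,0,0,0.6]

```text
time: 38.8
eef_pos: [0.5925, -0.2709, 0.0577]
tcp_rot: [-0.552, -0.442, 0.553, -0.44]
contact_force: [-0.0, -0.4, -0.8]
opening: 0.71
```

```bash
python3 - <<'E'
from h import *
print(tcp()[0],tcp()[2]["opening"],tcp()[2]["qpos"].round(2),togo((.5933,-.272,.004),-13))
E
```

```text
[ 0.59245142 -0.27093991  0.05774112] 0.7097902540197686 [-0.58  0.42  1.74 -0.    0.98 -0.36] (array([5.37, 0.12, 0.09]), np.float64(0.14339282748724713))
```

Request:
drive_tool:
  steps:
    - [2.5,0.12,0.09,0,0.6]
    - [1.5,0,0,0,0.6]
    - [0.7,0,0,0,0.6]
    - [0,0,0,0,0.6]
    - [0,0,0,0,0.6]
    - [0,0,0,0,0.6]

```text
time: 39.4
eef_pos: [0.5948, -0.2735, 0.013]
tcp_rot: [0.553, 0.439, -0.553, 0.441]
contact_force: [-0.2, 0.3, -1.9]
opening: 0.708
```

Request:
drive_tool:
  steps:
    - [0.4,0,0,0,0.6]
    - [0,0,0,0,0.6]
    - [0,0,0,0,0.6]
    - [0,0,0,0,0.6]

```text
time: 39.8
eef_pos: [0.5941, -0.273, 0.0081]
tcp_rot: [-0.553, -0.44, 0.554, -0.44]
contact_force: [0.1, 0.1, -1.1]
opening: 0.709
```

Request:
drive_tool:
  steps:
    - [0.2,0,0,0,0.6]
    - [0,0,0,0,0.6]
    - [0,0,0,0,0.6]
    - [0,0,0,0,0.6]

```text
time: 40.2
eef_pos: [0.5941, -0.273, 0.0059]
tcp_rot: [-0.553, -0.44, 0.554, -0.44]
contact_force: [-1.4, 0.6, -2.0]
opening: 0.711
```

Request:
drive_tool:
  steps:
    - [0.2,0,0,0,0.6]
    - [0.15,0,0,0,0.6]
    - [0,0,0,0,0.6]
    - [0,0,0,0,0.6]
    - [0,0,0,0,0.6]

```text
time: 40.7
eef_pos: [0.5941, -0.273, 0.0025]
tcp_rot: [-0.553, -0.44, 0.554, -0.44]
contact_force: [-0.2, 0.3, -1.1]
opening: 0.711
```

Request:
drive_tool:
  steps:
    - [0.05,0,0,0,0.6]
    - [0,0,0,0,0.6]
    - [0,0,0,0,0.6]
    - [0,0,0,0,0.6]

```text
time: 41.1
eef_pos: [0.5941, -0.273, 0.002]
tcp_rot: [-0.553, -0.44, 0.554, -0.44]
contact_force: [0.6, -0.2, 0.0]
opening: 0.708
```

Release, rise, and move clear for the final look.

Request:
drive_tool:
  steps:
    - [0,0,0,0,0.8]
    - [0,0,0,0,0.9]
    - [0,0,0,0,1]
    - [0,0,0,0,1]
    - [-2,0,0,0,1]
    - [-4,0,0,0,1]
    - [-4,0,0,0,1]
    - [-4,0,0,0,1]
    - [-4,0,0,0,1]
    - [0,0,0,0,1]

```text
time: 42.1
eef_pos: [0.5977, -0.2752, 0.1908]
tcp_rot: [0.555, 0.435, -0.552, 0.445]
contact_force: [0.4, -0.5, 0.3]
opening: 0.999
```

```bash
python3 - <<'E'
from h import *
print(tcp()[0]); S=cam("scene");T=cam("top")
s=S["frame"]
r=lambda a,f:cv2.resize(a,None,fx=f,fy=f,interpolation=2)[:,:,::-1]
# trayL, traySm, dishL, dishS, vial+syringe
A=[s[215:275,355:435],s[180:212,235:283],s[215:260,285:340],s[275:330,350:410],s[255:310,425:480],s[140:180,250:320]]
t=[cv2.resize(a,(260,260*a.shape[0]//a.shape[1]),interpolation=cv2.INTER_LINEAR)[:,:,::-1] for a in A]
t=[cv2.copyMakeBorder(x,0,290-x.shape[0] if x.shape[0]<290 else 0,0,4,0)[:290] for x in t]
cv2.imwrite("pics/fin.png",np.vstack([np.hstack(t[:3]),np.hstack(t[3:])]))
print("vial top",tri(T,(453,176),S,(453,267)))
E
```

```text
[ 0.59770591 -0.27515988  0.19077926]
vial top (array([ 0.58081471, -0.43434668,  0.07782811]), np.float64(0.001774277115630375))
```

View pics/fin.png

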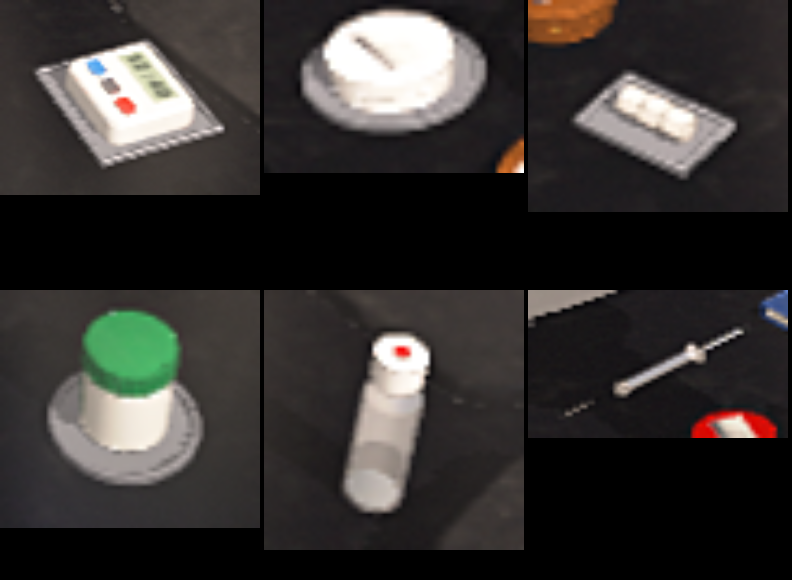

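The final look shows all four items in their own dishes, flat and upright, with the vial and the syringe undisturbed. The arm is clear, so I'm handing in.

```bash
python3 -c "
from plant import sign_off
print(sign_off())"
```

```text
the job is handed in; nothing more can be done
None
```

All four things are put away and the job is handed in, at about 42 s on the robot's clock. I took the pile apart from the top: union, jar, tin, timer.

**Last checks**
- **Final picture:** it shows the union lying along the small tray, the jar upright in the smaller round dish, the tin flat in the larger one and the timer flat in the large tray. The vial and the syringe look untouched.
- **Measured positions:** the tin came out at (0.451, 0.053) against a dish centre of (0.453, 0.053). The timer was released about 1 mm from the tray's centre.
- **Forces:** the highest contact force at the end of any move was about 16 N, when the union met the tray floor.

**What went wrong or was not checked**
- **Joint 6 limit:** while I was carrying the union, a turn ran joint 6 to its limit and the tool tilted by about 20°. I corrected this by pressing against the arm's inner reach limit, well away from the work, until the tool was vertical again. Nothing was touched.
- **Joint readings at the limits:** joint 3 read up to 2.484 during that correction, against its 2.48 limit. I took this as reading error at a clipped target, but I could not confirm it.
- **Vial and syringe:** they were judged by eye only. The vial figure printed at the end reused the first pixels, so it proves nothing.

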